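# Put the culture dish away and bolt its drawer

## Task

One of the two open drawers of the small cabinet holds the round petri dish, the other a stack of plates. Push the drawer with the dish fully home, and only then push the sliding bolt on top of the cabinet all the way across to that side, so that it hangs in front of that drawer. Push with the fingertips and never pinch the bolt; do not touch the dish or the plates, leave the drawer with the plates open as it is, and do not disturb the things standing round about.

Things in the scene. Friction and masses are not known exactly. Their poses are not given: they have to be found in the camera images.
- cabinet: grey metal cabinet fixed to the bench, 160 deep (x) x 272 wide (y) x 64 high. Origin: centre of its underside; its x axis points from front (robot side) to back, y to its left drawer, z up; turned up to 0.2 rad. Front face at x = -80 mm. Two drawer bays centred at y = +73 mm (left) and -73 mm (right), 110 wide, a 36 mm partition between them
- drawer_left (a joint): how far the left drawer (+y side) is pulled out, m: 0 = fully home, its front flush with the cabinet's front; starts 0.07 to 0.10, at most 0.11. Needs about 2 N, stays where it is left
- drawer_right (a joint): the same for the right drawer (-y side)
- left_front (a point): centre of the outer face of the left drawer's flat front panel, 31 mm above the bench; the panel is 106 wide (y), 12 thick, from 8 to 53 mm above the bench, without a handle. Behind it an open tray, 98 wide and 136 long inside, floor 14 mm and wall tops 41 mm above the bench. Moves with the drawer; axes as the cabinet's
- right_front (a point): the same point of the right drawer
- bolt (a joint): position of the sliding bolt along the cabinet's y, m: 0 = in the middle, in front of the partition (start, within 4 mm); +0.06 = stop on the left, hanging in front of the left drawer; -0.06 = stop on the right. Needs about 2 N, stays where it is left
- bolt_block (a point): centre of the bolt's black thumb block, 22 (x) x 24 (y) x 26 high, spanning 73 to 99 mm above the bench at cabinet x = -55 mm; push it on its left or right side. Under it a steel plate 30 x 40 (y), 67 to 73 mm high; a steel tongue 30 wide (y) hangs from it 11 mm in front of the cabinet's face, 38 to 72 mm above the bench. Moves with the bolt
- dish: round petri dish, 69 across, 15 high, loose in one of the two drawers (left or right varies); origin at the centre of its underside, 14 mm above the bench
- plates: flat stack of pale square-cornered plates, 55 x 80 x 11, loose in the other drawer; origin at the centre of its underside
- vial: bystander: small upright vial with a black cap, 22 across, 48 high, on the bench to the left; origin under its centre
- jar: bystander: small jar, 43 across, 46 high, on the bench to the right; origin under its centre
- marker: bystander: marker pen lying on the bench, 16 x 135 x 16, behind on the left; origin under its centre
Not all that is in view belongs to the job. What is shaped like the dish but red or turquoise is not meant. Leave any blue look-alike of the plates alone.

How it is judged:
By the outcome, as a careful person would: the job done as asked, in the order asked, and still so for the second after the job is handed in, with the robot touching nothing.
It also fails if it takes over 42 s, if anything falls off the work surface, if the arm or the gripper's body presses on something with over 40 N, if the wrist force passes 120 N, or if a joint passes its speed limit or range.

## Robot

A 6-joint arm with a two-finger parallel gripper is mounted at the origin on a cart in front of the work surface, level with it; the furniture and walls round the work are solid. World frame = base frame: x ahead of the robot, y to its left, z up, the work surface at z = 0. Lengths are in mm, angles in rad, forces in N, time in s.
With the tool pointing down it reaches from about 400 to 925 mm from the base axis. Payload 12.5 kg.
Tool frame: the origin (TCP) lies midway between the tips of the shut fingers; the grasp point (between the pads) lies 19 mm behind it; z points along the fingers, y is the line along which they close (so a half turn about z gives the same grasp; the last joint's range is limited). The gripper opens to 95 mm and grips with 3 to 60 N. Pads are 20 mm wide; open, the fingers measure 119 mm over their backs; the gripper's body (75 mm by 180 mm) begins 59 mm behind the grasp point.
Start: joints at [1.142, 0.491, 1.559, -0, 1.092, -0.106], TCP at [198.248, 592.743, 214.661] pointing down, gripper open.
Joint ranges: [-3.1, 3.1], [-0.84, 2.19], [0.05, 2.79], [-1.13, 4.28], [0.06, 2.93], [-2.69, 2.69]. Speed limits (rad/s): [2.22, 2.22, 2.79, 3.14, 3.14, 3.14].

## Interface

Orientations are given as [roll, pitch, yaw] about the fixed x, y, z axes, in that order (R = Rz(yaw) Ry(pitch) Rx(roll)).
In Python, from cell import state, read_camera, job_done gives the robot as it stands.
- The arm moves only by the tool carry_out, never from a script. Its argument "moves" is a list of rows, each an object with "slide": the shift along the tool's x, y, z as a fraction of full scale, a list of three; "spin": the turn about the tool's z as a fraction of full scale. A call has 1 to 12 rows; each row shifts and turns the commanded pose from where the row before left it, along the tool's axes as they then stand; what a row does not reach is not made up. Full scale, the value 1, is 0.4 m for a shift and 30 degrees for a turn. A row lasts 1/12 s, in which the tool goes at most 41.7 mm and 7.16 degrees, less where a joint would pass 70% of its speed; a pose out of reach is approached as far as the arm can. A call with a number of a shift or a turn outside -1 to 1 is refused whole. A call with a gripper value outside its range is refused whole. "hand" is the closure, from 0 (fully open) to 1 (shut), set as the call begins (left out, the last holds). The fingers move at their own pace and stop on an object; the grip force is fixed at half the most. Time passes only in rows, so rows that do not move let the fingers close. It gives the time, the measured TCP pose, the force, the opening and the grip force at its end, in the units of the state.
- state(): the state, without advancing time (a new reading comes with each control period).
- read_camera(name): name is "scene" or "top" or "wrist"; returns a dict with "color" (384x512x3 uint8, red, green, blue), "K" (3x3 intrinsics, pixels), "k1" (the pictures are not rectified: a ray, as slopes to the right and down, at radius r is drawn at 1 + k1 r^2 times it, then the intrinsics apply), "R" (3x3) and "t" (3): a world point X has camera coordinates R X + t. Camera axes: x right, y down, z forward; pixel columns grow to the right and rows downward; lengths in mm; the calibration is good to about 2 mm. A picture is of the moment at which its call begins. There is no depth.
- job_done(): hands the job in; it is judged then, once.
The state is a dict: "t": time; "joints": joint angles; "qvel": joint speeds; "tau": joint torques, N m; "eef_pos": TCP position; "tcp_rot": TCP orientation; "ft_force": force on the tool from outside, world axes, zero at the start; "moment": the same for the moment, N m; "opening": opening from 0.0 (shut) to 1.0 (fully open); "grip_force": force on a finger pad.
Only numpy, scipy, OpenCV 4.12 (cv2) and the standard library are available. Lean on these libraries where they do the work, as an engineer would, in place of code of your own. Each camera call takes 0.05 s, during which the arm holds its last target. There are 200 camera calls.

## Working session

There is one attempt and no reset: what is moved stays moved. The work goes in short steps, Python scripts to look and compute and a tool call to move; the robot and the scene stay as the last step left them, time stands still between calls to the robot, and variables do not carry over. Pictures are saved under pics/ and viewed, at most 10 in all, crops included, and the job is handed in when it is done.

Besides the shell and the picture viewer there is one more tool, called after "Request:" as name(argument=value, ...) on one line, values as JSON. carry_out: Moves the arm, as the interface text tells. Shift numbers are shares of 0.4 m and turn numbers shares of 30 degrees, none past 1 either way. Its arguments: {"type":"object","properties":{"moves":{"type":"array"},"hand":{"type":"number"}},"required":["moves"]}

```bash
mkdir -p pics; cat > h.py <<'E'
import numpy as np, cv2
from cell import state, read_camera, job_done
def grab(n,f):
    c=read_camera(n); cv2.imwrite('pics/'+f,c['color'][:,:,::-1]); np.savez('pics/'+n+'.npz',**c); return c
def ray(c,u,v):
    p=np.linalg.inv(c['K'])@[u,v,1]; d=p[:2].copy()
    for _ in range(20): d=p[:2]/(1+c['k1']*(d@d))
    R=np.array(c['R']);return -R.T@np.array(c['t']), R.T@[d[0],d[1],1]
def onz(c,u,v,z):
    o,d=ray(c,u,v); return o+d*(z-o[2])/d[2]
def proj(c,X):
    p=np.array(c['R'])@X+c['t']; s=p[:2]/p[2]; s=s*(1+c['k1']*(s@s)); return (c['K']@[s[0],s[1],1])[:2]
E
python3 - <<'E'
from h import *
a=grab('top','top0.png');b=grab('scene','scene0.png')
im=np.hstack([a['color'],b['color']])
for c in(a,b): print(-np.array(c['R']).T@c['t'],c['k1'],c['K'][0])
print(state())
E
```

```text
[ 375.78327457 -100.23379099 1018.82209105] 0.041377573401620495 [415.99033112   0.         258.01336006]
[368.28032758 713.55086805 668.06628895] -0.12432867998220053 [393.59156037   0.         259.6732058 ]
{'t': 0.1, 'joints': array([ 1.14237889e+00,  4.91509150e-01,  1.55937455e+00,  2.09579580e-05,
        1.09167846e+00, -1.05620112e-01]), 'qvel': array([-0.00129276, -0.00154887, -0.00254334, -0.00010599,  0.00102208,
       -0.00046281]), 'tau': array([ 3.53855663e-03, -6.13618898e+01, -2.58608633e+01,  6.93782838e-02,
        4.70342883e-02, -6.03533181e-05]), 'eef_pos': array([198.16435085, 592.54053107, 214.11885439]), 'tcp_rot': array([-3.14063052e+00, -1.20693426e-04,  2.81878560e+00]), 'ft_force': array([ 0.42338992,  0.14708746, -0.04820475]), 'moment': array([0.02739786, 0.0326688 , 0.03514097]), 'grip_force': 0.0, 'opening': 1.001381896211222}
```

View pics/top0.png

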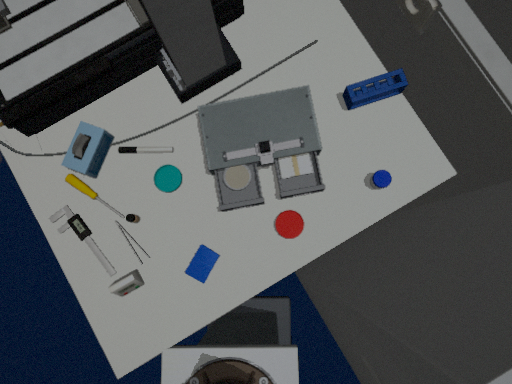

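View pics/scene0.png

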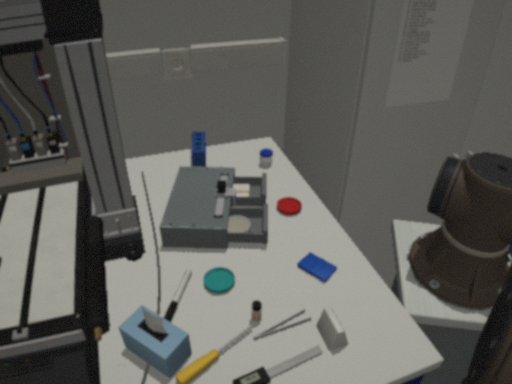

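Top view: the cabinet spans (198,105)–(320,205). Dish candidates are the pale disc in the left drawer (237,177), turquoise (168,178) and red (290,224). I choose the pale one. The plates are at (297,167) in the right drawer, and the blue block at (203,263) is a look-alike. The bolt's thumb block is at (265,148). Next, one close crop.

```bash
python3 - <<'E'
from h import *
c=dict(np.load('pics/top.npz'))
im=c['color'][80:230,185:335][:,:,::-1]
im=cv2.convertScaleAbs(cv2.resize(im,(600,600),interpolation=cv2.INTER_CUBIC),alpha=1.5)
cv2.imwrite('pics/crop.png',im)
for n,u,v,z in [('block',265,148,99),('dish',237,177,29),('LfrontL',218,210,53),('LfrontR',263,203,53),('RfL',279,196,53),('RfR',324,188,53),('backL',199,106,64),('backR',308,88,64)]: print(n,onz(c,u,v,z).round(1))
E
```

```text
block [600.8 -91.3  99. ]
dish [547.5 -21.9  29. ]
LfrontL [465.9  21.   53. ]
LfrontR [480.7 -84.3  53. ]
RfL [ 496.5 -121.9   53. ]
RfR [ 513.7 -227.1   53. ]
backL [715.3  65.4  64. ]
backR [ 753.9 -195.8   64. ]
```

View pics/crop.png

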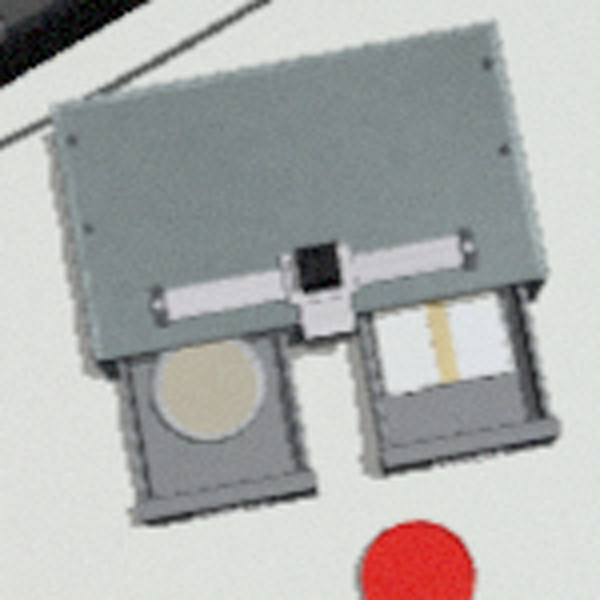

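The crop confirms the pale round dish in the left drawer and the plates in the right, so I push the left drawer, then the bolt to the left. The left panel's outer top edge runs from crop (133,522) to (318,492), and the thumb block's top centre is at about (318,263).

```bash
python3 - <<'E'
from h import *
c=dict(np.load('pics/top.npz'))
P=lambda x,y,z: onz(c,x/4+185-.4,y/4+80-.4,z)
BL,BR,FR,FL=[P(*p,64) for p in((52,105),(495,23),(548,287),(97,362))]
y=(BL-BR+FL-FR)[:2]; print('w',np.linalg.norm(BL-BR),np.linalg.norm(FL-FR),'d',np.linalg.norm(BL-FL),np.linalg.norm(BR-FR))
a=np.arctan2(-y[0],y[1]); C=(BL+BR+FL+FR)[:2]/4; R=np.array([[np.cos(a),-np.sin(a)],[np.sin(a),np.cos(a)]])
print('yaw',a,'C',C)
for n,p in dict(block=P(318,263,99),dish=P(209,390,29),LL=P(133,522,53),LR=P(318,492,53),RL=P(380,473,53),RR=P(560,440,53)).items(): print(n,p[:2].round(1),'cab',(R.T@(p[:2]-C)).round(1))
s=state(); e=s['eef_pos'][:2]
psi=s['tcp_rot'][2]
print('colcorner',onz(c,185,100,0),onz(c,240,65,0))
# target: clear ahead of left panel, cab x -80-100-45, y 73
for T in ([-225,73],[-55,-45]):
    w=C+R@T; print('target',T,w.round(1))
w=C+R@[-225,73]; d=w-e
tx=np.array([np.cos(psi),np.sin(psi)]);ty=np.array([np.sin(psi),-np.cos(psi)])
print('delta tool',d@tx,d@ty,'spin deg',np.degrees(psi-(a+np.pi/2)))
np.savez('cab.npz',C=C,R=R,a=a)
E
```

```text
w 269.2828041628897 267.28459740778214 d 159.17664112216175 163.8897080842283
yaw 0.15800543348251886 C [658.4353237  -77.45847571]
block [607.  -89.4] cab [-52.7  -3.7]
dish [547.2 -21.5] cab [-101.    72.7]
LL [465.7  21.4] cab [-174.8  127.9]
LR [481.6 -86.9] cab [-176.1   18.6]
RL [ 492.2 -123.2] cab [-171.4  -19. ]
RR [ 509.9 -228.4] cab [-170.5 -125.6]
colcorner [754.6908471 112.5243458   0.       ] [845.35845692 -29.10056259   0.        ]
target [-225, 73] [424.8 -40.8]
target [-55, -45] [ 611.2 -130.6]
delta tool -415.7892155373995 -528.720179269247 spin deg 62.451473647896805
```

Request:
carry_out(hand=1, moves=[{"slide": [-0.062, -0.066, 0], "spin": 0}, {"slide": [-0.062, -0.066, 0], "spin": 0}, {"slide": [-0.062, -0.066, 0], "spin": 0}, {"slide": [-0.062, -0.066, 0], "spin": 0}, {"slide": [-0.062, -0.066, 0], "spin": 0}, {"slide": [-0.062, -0.066, 0], "spin": 0}, {"slide": [-0.062, -0.066, 0], "spin": 0}, {"slide": [-0.062, -0.066, 0], "spin": 0}, {"slide": [-0.062, -0.066, 0], "spin": 0}])

```text
t: 0.85
eef_pos: [334.8, 295.0, 214.6]
tcp_rot: [-3.142, -0.0, 2.819]
ft_force: [1.3, -0.1, -0.2]
opening: 0.425
grip_force: 0.0
```

Request:
carry_out(moves=[{"slide": [-0.062, -0.066, 0], "spin": 0}, {"slide": [-0.062, -0.066, 0], "spin": 0}, {"slide": [-0.062, -0.066, 0], "spin": 0}, {"slide": [-0.062, -0.066, 0], "spin": 0}, {"slide": [-0.062, -0.066, 0], "spin": 0}, {"slide": [-0.062, -0.066, 0], "spin": 0}, {"slide": [-0.062, -0.066, 0], "spin": 0}, {"slide": [-0.062, -0.066, 0], "spin": 0}, {"slide": [-0.062, -0.066, 0], "spin": 0}])

```text
t: 1.6
eef_pos: [471.1, -1.4, 214.5]
tcp_rot: [3.142, -0.0, 2.819]
ft_force: [0.5, 0.5, 0.7]
opening: 0.004
grip_force: 0.0
```

Request:
carry_out(moves=[{"slide": [0, 0, 0], "spin": 0.208}, {"slide": [0, 0, 0], "spin": 0.208}, {"slide": [0, 0, 0], "spin": 0.208}, {"slide": [0, 0, 0], "spin": 0.208}, {"slide": [0, 0, 0], "spin": 0.208}, {"slide": [0, 0, 0], "spin": 0.208}, {"slide": [0, 0, 0], "spin": 0.208}, {"slide": [0, 0, 0], "spin": 0.208}, {"slide": [0, 0, 0], "spin": 0.208}, {"slide": [0, 0, 0], "spin": 0.208}, {"slide": [0, 0, 0], "spin": 0}])

```text
t: 2.52
eef_pos: [470.7, 0.5, 214.5]
tcp_rot: [-3.141, -0.0, 1.725]
ft_force: [-0.5, 0.3, 0.1]
opening: 0.005
grip_force: 0.0
```

Request:
carry_out(moves=[{"slide": [-0.042, -0.065, 0], "spin": 0}, {"slide": [-0.042, -0.065, 0], "spin": 0}, {"slide": [0, 0, 0.0565], "spin": 0}, {"slide": [0, 0, 0.0565], "spin": 0}, {"slide": [0, 0, 0.0565], "spin": 0}, {"slide": [0, 0, 0.0565], "spin": 0}, {"slide": [0, 0, 0.0565], "spin": 0}, {"slide": [0, 0, 0.0565], "spin": 0}, {"slide": [0, 0, 0.0565], "spin": 0}, {"slide": [0, 0, 0.0565], "spin": 0}, {"slide": [0, 0, 0], "spin": 0}])

```text
t: 3.43
eef_pos: [423.5, -40.6, 31.0]
tcp_rot: [-3.137, -0.002, 1.733]
ft_force: [-0.1, 0.7, -1.2]
opening: 0.006
grip_force: 0.0
```

```bash
cat >> h.py <<'E'
k=np.load('cab.npz')
def cab(): 
    s=state(); return (k['R'].T@(s['eef_pos'][:2]-k['C'])).round(1), s['eef_pos'][2].round(1), s['tcp_rot'][2].round(3)-k['a']-np.pi/2, s['ft_force'].round(1), round(s['t'],2)
E
python3 -c "
from h import *
print(cab())
c=read_camera('top');im=cv2.convertScaleAbs(cv2.resize(c['color'][80:260,165:345][:,:,::-1],(600,600),interpolation=cv2.INTER_CUBIC),alpha=1.5);cv2.imwrite('pics/c2.png',im)"
```

```text
(array([-226.2,   73.4]), np.float64(31.0), np.float64(0.004198239722584596), array([-0.1,  0.7, -1.2]), 3.43)
```

View pics/c2.png

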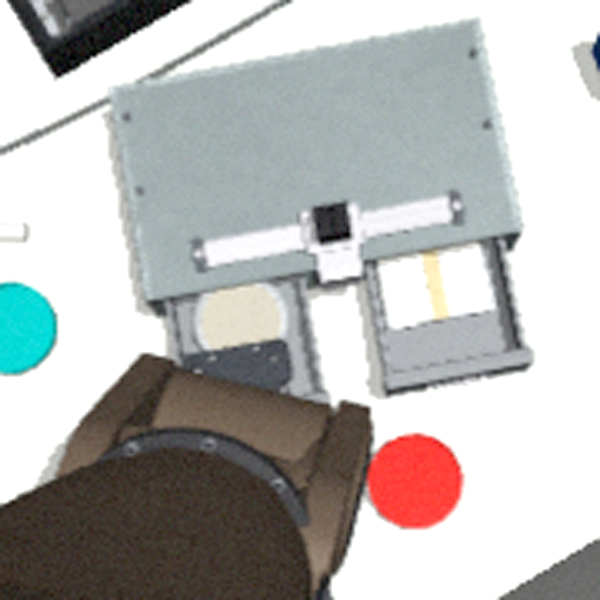

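The arm hides the left drawer's front; the fingers are ahead of the panel on the dish drawer's centreline. The rest of the scene is unchanged. Now I push gently.

Request:
carry_out(moves=[{"slide": [0, 0.025, 0], "spin": 0}, {"slide": [0, 0.025, 0], "spin": 0}, {"slide": [0, 0.02, 0], "spin": 0}, {"slide": [0, 0.01, 0], "spin": 0}, {"slide": [0, 0.01, 0], "spin": 0}, {"slide": [0, 0.01, 0], "spin": 0}, {"slide": [0, 0.01, 0], "spin": 0}, {"slide": [0, 0.01, 0], "spin": 0}, {"slide": [0, 0.01, 0], "spin": 0}])

```text
t: 4.23
eef_pos: [476.1, -32.6, 33.8]
tcp_rot: [-3.141, -0.0, 1.73]
ft_force: [-1.4, 0.2, 1.8]
opening: 0.002
grip_force: 1.0
```

Request:
carry_out(moves=[{"slide": [0, 0.015, 0], "spin": 0}, {"slide": [0, 0.015, 0], "spin": 0}, {"slide": [0, 0.015, 0], "spin": 0}, {"slide": [0, 0.015, 0], "spin": 0}, {"slide": [0, 0.015, 0], "spin": 0}, {"slide": [0, 0.015, 0], "spin": 0}, {"slide": [0, 0.015, 0], "spin": 0}, {"slide": [0, 0.015, 0], "spin": 0}])

```text
t: 4.9
eef_pos: [524.1, -25.0, 33.8]
tcp_rot: [-3.141, -0.0, 1.73]
ft_force: [-3.4, 0.2, -0.1]
opening: 0.004
grip_force: 1.0
```

```bash
python3 -c "
from h import *
print(cab())"
```

```text
(array([-124.4,   73. ]), np.float64(33.8), np.float64(0.001198239722584482), array([-3.4,  0.2, -0.1]), 4.9)
```

Request:
carry_out(moves=[{"slide": [0, 0.012, 0], "spin": 0}, {"slide": [0, 0.012, 0], "spin": 0}, {"slide": [0, 0.012, 0], "spin": 0}, {"slide": [0, 0.012, 0], "spin": 0}, {"slide": [0, 0.01, 0], "spin": 0}, {"slide": [0, 0.005, 0], "spin": 0}, {"slide": [0, 0.005, 0], "spin": 0}, {"slide": [0, 0, 0], "spin": 0}])

```text
t: 5.57
eef_pos: [550.9, -20.8, 33.9]
tcp_rot: [3.141, 0.0, 1.73]
ft_force: [0.6, -0.2, 0.5]
opening: 0.001
grip_force: 0.0
```

Request:
carry_out(moves=[{"slide": [0, 0.005, 0], "spin": 0}, {"slide": [0, 0.0025, 0], "spin": 0}, {"slide": [0, 0, 0], "spin": 0}])

```text
t: 5.82
eef_pos: [553.6, -20.3, 33.9]
tcp_rot: [3.141, 0.0, 1.73]
ft_force: [-1.8, 0.3, 0.2]
opening: 0.005
grip_force: 0.3
```

```bash
python3 -c "
from h import *
print(cab())"
```

```text
(array([-94.6,  72.9]), np.float64(33.9), np.float64(0.001198239722584482), array([-1.8,  0.3,  0.2]), 5.82)
```

Request:
carry_out(moves=[{"slide": [0, 0.0025, 0], "spin": 0}, {"slide": [0, 0.0025, 0], "spin": 0}, {"slide": [0, 0, 0], "spin": 0}])

```text
t: 6.07
eef_pos: [555.5, -20.0, 33.9]
tcp_rot: [3.141, -0.0, 1.73]
ft_force: [-0.2, -0.5, -0.8]
opening: 0.004
grip_force: 0.4
```

Request:
carry_out(moves=[{"slide": [0, 0.0025, 0], "spin": 0}, {"slide": [0, 0, 0], "spin": 0}])

```text
t: 6.23
eef_pos: [556.5, -19.8, 33.9]
tcp_rot: [3.141, -0.0, 1.73]
ft_force: [-0.5, 0.0, -0.2]
opening: 0.001
grip_force: 0.5
```

Request:
carry_out(moves=[{"slide": [0, 0.0025, 0], "spin": 0}, {"slide": [0, 0.0025, 0], "spin": 0}, {"slide": [0, 0, 0], "spin": 0}])

```text
t: 6.48
eef_pos: [558.6, -19.5, 33.9]
tcp_rot: [3.141, -0.0, 1.73]
ft_force: [-2.0, -0.4, -0.3]
opening: 0.006
grip_force: 0.4
```

Request:
carry_out(moves=[{"slide": [0, 0.0025, 0], "spin": 0}, {"slide": [0, 0, 0], "spin": 0}])

```text
t: 6.65
eef_pos: [559.5, -19.3, 33.8]
tcp_rot: [3.141, -0.0, 1.73]
ft_force: [-0.0, -0.6, 0.8]
opening: 0.006
grip_force: 0.4
```

Request:
carry_out(moves=[{"slide": [0, 0.0025, 0], "spin": 0}, {"slide": [0, 0.0025, 0], "spin": 0}, {"slide": [0, 0, 0], "spin": 0}])

```text
t: 6.9
eef_pos: [560.8, -19.1, 33.8]
tcp_rot: [-3.14, -0.0, 1.73]
ft_force: [-4.1, -2.0, 0.6]
opening: 0.009
grip_force: 2.4
```

Request:
carry_out(moves=[{"slide": [0, 0.0025, 0], "spin": 0}, {"slide": [0, 0, 0], "spin": 0}])

```text
t: 7.07
eef_pos: [560.8, -19.0, 33.7]
tcp_rot: [-3.138, -0.001, 1.73]
ft_force: [-8.3, -4.3, 5.8]
opening: 0.002
grip_force: 5.1
```

Request:
carry_out(moves=[{"slide": [0, 0.0025, 0], "spin": 0}, {"slide": [0, 0, 0], "spin": 0}])

```text
t: 7.23
eef_pos: [560.8, -19.0, 33.7]
tcp_rot: [-3.136, -0.001, 1.73]
ft_force: [-12.8, -4.8, 8.6]
opening: 0.005
grip_force: 7.8
```

Request:
carry_out(moves=[{"slide": [0, -0.02, 0], "spin": 0}, {"slide": [0, -0.05, 0], "spin": 0}, {"slide": [0, -0.05, 0], "spin": 0}, {"slide": [0, 0, -0.075], "spin": 0}, {"slide": [0, 0, -0.075], "spin": 0}, {"slide": [0, 0, -0.075], "spin": 0}, {"slide": [0, 0, -0.075], "spin": 0}, {"slide": [0, 0, 0], "spin": 0}])

```text
t: 7.9
eef_pos: [518.1, -26.6, 158.9]
tcp_rot: [3.133, 0.003, 1.73]
ft_force: [0.1, 0.1, 0.3]
opening: 0.011
grip_force: 0.0
```

```bash
python3 -c "
from h import *
print(cab())
c=grab('scene','s2.png')
im=cv2.convertScaleAbs(cv2.resize(c['color'][140:290,130:330][:,:,::-1],(800,600),interpolation=cv2.INTER_CUBIC),alpha=1.3);cv2.imwrite('pics/s2c.png',im)"
```

```text
(array([-130.6,   72.3]), np.float64(158.9), np.float64(0.001198239722584482), array([0.1, 0.1, 0.3]), 7.9)
```

View pics/s2c.png

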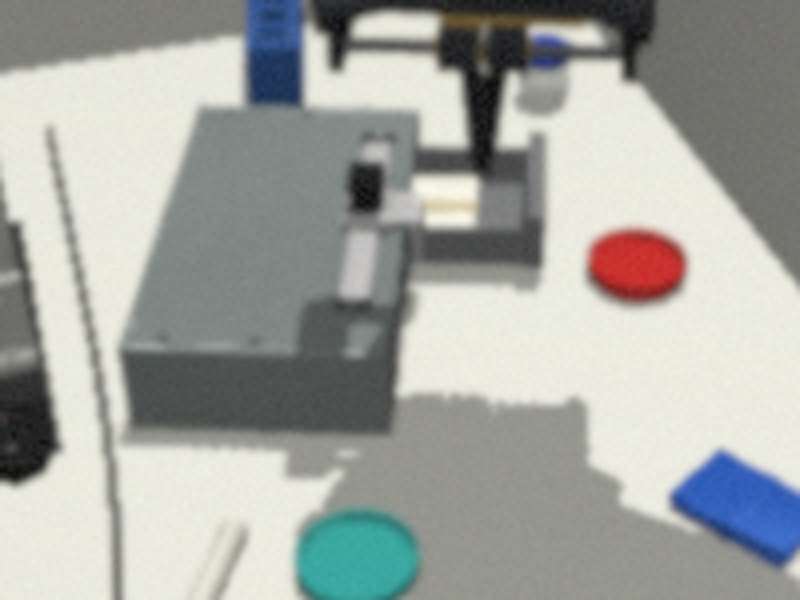

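The left drawer now sits flush with the cabinet face at about (400,330). The right drawer is still open with its plates, and the bolt is still central. Next I go to the block's right side.

Request:
carry_out(moves=[{"slide": [-0.05, 0.032, 0], "spin": 0}, {"slide": [-0.05, 0.032, 0], "spin": 0}, {"slide": [-0.05, 0.032, 0], "spin": 0}, {"slide": [-0.05, 0.032, 0], "spin": 0}, {"slide": [-0.05, 0.032, 0], "spin": 0}, {"slide": [-0.05, 0.032, 0], "spin": 0}, {"slide": [0, 0, 0.04], "spin": 0}, {"slide": [0, 0, 0.04], "spin": 0}, {"slide": [0, 0, 0.04], "spin": 0}, {"slide": [0, 0, 0.04], "spin": 0}, {"slide": [0, 0, 0.028], "spin": 0}, {"slide": [0, 0, 0], "spin": 0}])

```text
t: 8.95
eef_pos: [609.4, -132.2, 75.3]
tcp_rot: [-3.138, -0.002, 1.73]
ft_force: [0.1, -0.4, 0.3]
opening: 0.009
grip_force: 0.0
```

```bash
python3 -c "
from h import *
print(cab())
c=grab('scene','s3.png')
im=cv2.convertScaleAbs(cv2.resize(c['color'][140:290,130:330][:,:,::-1],(800,600),interpolation=cv2.INTER_CUBIC),alpha=1.3);cv2.imwrite('pics/s3c.png',im)"
```

```text
(array([-57.1, -46.4]), np.float64(75.3), np.float64(0.001198239722584482), array([ 0.1, -0.4,  0.3]), 8.95)
```

View pics/s3c.png

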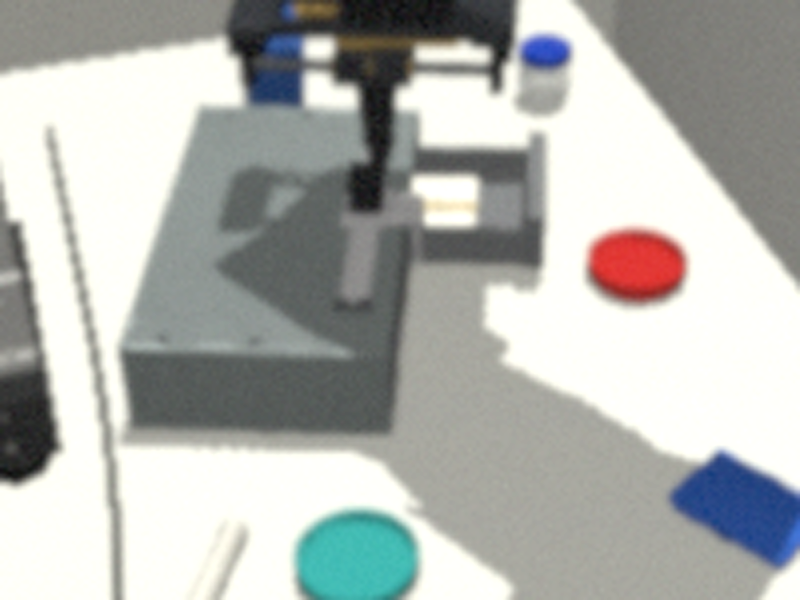

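The fingers stand to the right of the block (365,185), slightly forward and low, so I raise to about 84 mm and then push left.

Request:
carry_out(moves=[{"slide": [0, 0.0075, -0.022], "spin": 0}, {"slide": [0, 0, 0], "spin": 0}, {"slide": [0.02, 0, 0], "spin": 0}, {"slide": [0.02, 0, 0], "spin": 0}, {"slide": [0.01, 0, 0], "spin": 0}, {"slide": [0.01, 0, 0], "spin": 0}, {"slide": [0.01, 0, 0], "spin": 0}, {"slide": [0.01, 0, 0], "spin": 0}, {"slide": [0.01, 0, 0], "spin": 0}, {"slide": [0.01, 0, 0], "spin": 0}])

```text
t: 9.83
eef_pos: [607.3, -92.4, 87.4]
tcp_rot: [3.142, -0.0, 1.73]
ft_force: [-0.6, -1.8, 1.7]
opening: 0.006
grip_force: 0.8
```

```bash
python3 -c "
from h import *
print(cab())"
```

```text
(array([-52.9,  -6.7]), np.float64(87.4), np.float64(0.001198239722584482), array([-0.6, -1.8,  1.7]), 9.83)
```

Request:
carry_out(moves=[{"slide": [0.01, 0, 0.002], "spin": 0}, {"slide": [0.01, 0, 0.002], "spin": 0}, {"slide": [0.01, 0, 0], "spin": 0}, {"slide": [0.01, 0, 0], "spin": 0}, {"slide": [0.01, 0, 0], "spin": 0}, {"slide": [0.01, 0, 0], "spin": 0}, {"slide": [0.01, 0, 0], "spin": 0}, {"slide": [0.01, 0, 0], "spin": 0}, {"slide": [0.005, 0, 0], "spin": 0}, {"slide": [0, 0, 0], "spin": 0}])

```text
t: 10.67
eef_pos: [601.8, -58.5, 85.8]
tcp_rot: [-3.141, -0.0, 1.73]
ft_force: [0.5, -0.1, -0.0]
opening: 0.006
grip_force: 0.0
```

Request:
carry_out(moves=[{"slide": [0.005, 0, 0], "spin": 0}, {"slide": [0.005, 0, 0], "spin": 0}, {"slide": [0, 0, 0], "spin": 0}])

```text
t: 10.92
eef_pos: [601.3, -54.9, 85.9]
tcp_rot: [3.141, -0.0, 1.73]
ft_force: [-0.0, 0.4, -0.3]
opening: 0.009
grip_force: 0.0
```

```bash
python3 -c "
from h import *
print(cab())"
```

```text
(array([-52.9,  31.2]), np.float64(85.9), np.float64(0.001198239722584482), array([-0. ,  0.4, -0.3]), 10.92)
```

Request:
carry_out(moves=[{"slide": [0.005, 0, 0], "spin": 0}, {"slide": [0.0025, 0, 0], "spin": 0}, {"slide": [0, 0, 0], "spin": 0}])

```text
t: 11.17
eef_pos: [600.8, -52.0, 85.8]
tcp_rot: [3.142, -0.0, 1.73]
ft_force: [0.3, 0.6, 0.7]
opening: 0.002
grip_force: 0.2
```

Request:
carry_out(moves=[{"slide": [0.0025, 0, 0], "spin": 0}, {"slide": [0.0025, 0, 0], "spin": 0}, {"slide": [0, 0, 0], "spin": 0}])

```text
t: 11.42
eef_pos: [600.6, -50.6, 85.9]
tcp_rot: [3.141, 0.001, 1.73]
ft_force: [-0.6, -3.9, 0.2]
opening: 0.004
grip_force: 1.9
```

Request:
carry_out(moves=[{"slide": [0.0025, 0, 0], "spin": 0}, {"slide": [0, 0, 0], "spin": 0}])

```text
t: 11.58
eef_pos: [600.6, -50.4, 85.9]
tcp_rot: [3.141, 0.002, 1.73]
ft_force: [-0.3, -9.8, 0.4]
opening: 0.004
grip_force: 4.9
```

Request:
carry_out(moves=[{"slide": [0.0025, 0, 0], "spin": 0}, {"slide": [0, 0, 0], "spin": 0}])

```text
t: 11.75
eef_pos: [600.6, -50.2, 86.0]
tcp_rot: [3.141, 0.003, 1.73]
ft_force: [0.3, -16.8, -0.6]
opening: 0.004
grip_force: 7.7
```

Request:
carry_out(moves=[{"slide": [-0.02, 0, 0], "spin": 0}, {"slide": [-0.05, 0, 0], "spin": 0}, {"slide": [0, 0, -0.06], "spin": 0}, {"slide": [0, 0, -0.06], "spin": 0}, {"slide": [0, 0, -0.06], "spin": 0}, {"slide": [-0.08, 0, -0.06], "spin": 0}, {"slide": [-0.08, 0, 0], "spin": 0}, {"slide": [-0.08, 0, 0], "spin": 0}, {"slide": [-0.08, 0, 0], "spin": 0}, {"slide": [-0.08, 0, 0], "spin": 0}, {"slide": [-0.08, 0, 0], "spin": 0}, {"slide": [0, 0, 0], "spin": 0}])

```text
t: 12.75
eef_pos: [635.2, -270.5, 181.3]
tcp_rot: [3.141, 0.001, 1.726]
ft_force: [0.1, -0.3, 0.1]
opening: 0.002
grip_force: 0.0
```

```bash
python3 -c "
from h import *
print(cab())
f=lambda c,a:cv2.convertScaleAbs(cv2.resize(c[:,:,::-1],(400,400),interpolation=cv2.INTER_CUBIC),alpha=a)
t=grab('top','t4.png');c=grab('scene','s4.png')
cv2.imwrite('pics/f.png',np.hstack([f(t['color'][80:240,180:340],1.4),f(c['color'][140:290,150:300],1.2)]))"
```

```text
(array([ -53.3, -187. ]), np.float64(181.3), np.float64(-0.0028017602774155215), array([ 0.1, -0.3,  0.1]), 12.75)
```

View pics/f.png

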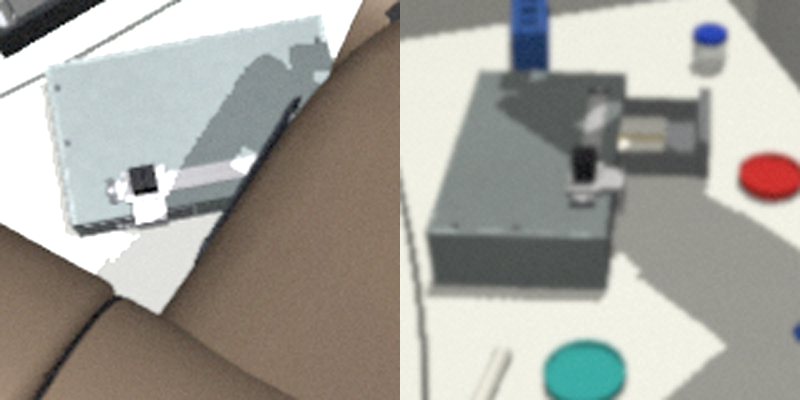

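The left drawer is flush, the bolt block (145,180) sits at the left end of its rail, the right drawer is still open with the plates, and the arm is clear. Handing in.

```bash
python3 -c "
from h import *
c=dict(np.load('pics/top.npz'));p=onz(c,238,152,99);print(k['R'].T@(p[:2]-k['C']))
print(job_done())"
```

```text
[-57.41167434  57.17302643]
the job is handed in; nothing more can be done
None
```

The job is handed in, with no verdict shown: I pushed the left drawer (the one with the dish) home to its stop, then slid the bolt across to its left stop in front of it. The plates drawer is still open, nothing nearby looked moved, and it took about 13 s.

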